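Seat a dial carrier on the pins of a printing nest

TASK

The blue dial carrier lies loose on the raised aluminium shelf of the printing nest. Using only the outside of the fingers, never gripping, lifting or tipping it, first gently push it square against the steel back fence, then nudge it sideways along the fence, off the shelf, until its two holes drop over the two brass locating pins and it lies flat on the nest's green floor. Leave the other things on the bench where they are, and finish with the fingers clear.

Things in the scene. Friction and masses are not known exactly. Their poses are not given: they have to be found in the camera images.
- nest: Printing nest fixed to the bench; place and heading vary. Origin: on the bench under the seat's centre. Its x points to the back fence, its y along the fence from shelf to seat. Green base x -87.5..62.5, y -178..52 mm; its floor is 12 mm above the bench. Seated, the carrier's origin is at nest x 0, y 0, z 12 mm, its axes along the nest's. No walls but the fence.
- shelf_edge (a point): Middle of the top edge (nest x = 0, y = -43 mm) where the aluminium loading shelf steps down 8 mm to the green floor. The shelf's top is 20 mm above the bench; it covers nest x -87.5..48, y -178..-43 mm.
- fence (a point): Point on the inner face of the steel back fence, at the top, above the seat's middle (nest x = 50.5, y = 0 mm). The fence runs along the nest's whole length, is 12 mm thick, its top 32 mm above the bench. The seated carrier's far edge is 0.5 mm from it.
- carrier: Loose blue plate, about 280 g, 100 (its x) by 80 (its y) by 8 mm, a white dial on it; origin: centre of its underside. Starts on the shelf, 5 to 40 mm short of the fence, turned up to 0.18 rad from the nest's heading. Centre of mass about 11 mm to -y and 4 mm to -x of the origin. Pushed along the fence it slides level on shelf and pin tops, then falls 8 mm when the holes meet the pins.
- push_bar (a point): Middle of the outer face of the steel bar (12 mm wide) along the carrier's whole -y edge: carrier x 0, y -40 mm, 15 mm above its underside. The bar is flush with the plate's edge and rises to 22 mm above the underside.
- near_bar (a point): Middle of the outer face of the aluminium bar (10 mm wide) along the carrier's -x edge: carrier x -50, y 6 mm, 15 mm above its underside. Flush with the plate's edge, rises to 22 mm above the underside.
- hole_near (a point): Centre, at the underside, of the carrier's hole at carrier x = -36, y = -12 mm; 12 mm diameter, right through. It goes over pin_near.
- hole_far (a point): Centre, at the underside, of the carrier's hole at carrier x = +36, y = -12 mm; 12 mm diameter, right through. It goes over pin_far.
- pin_near (a point): Top of the brass pin further from the fence: 9 mm diameter, 7.5 mm tall above the nest floor, its upper 3 mm tapering to 6 mm diameter; top 19.5 mm above the bench.
- pin_far (a point): Top of the brass pin nearer the fence, same size.
- cushion: Loose cream plastic casing cushion, a cone 60 mm wide at the foot and 30 mm tall, origin under its centre; stands on the bench just past the seat end of the nest. To be left alone.
- loupe: Loose red eye loupe, 38 mm wide, 34 mm tall, origin under its centre; on the bench in front of the nest's seat. To be left alone.
- casering: Loose steel watch case, 42 mm wide, 8 mm thick, lying on the bench near the nest's seat end; origin under its centre. To be left alone.
- inkjar: Loose glass jar with blue cap, 48 mm wide, 60 mm tall, origin under its centre. To be left alone.
- tins: Loose stack of green and purple tins with a clear lid, 72 mm wide, 72 mm tall, origin under its centre. To be left alone.
- screwdriver: Loose screwdriver 150 mm long lying on the bench to the left. To be left alone.
There are look-alikes about, which are no part of the job. There is more than one size of the carrier; the one meant has the size given above.

How it is judged:
On the way:
1. the carrier lies square against the back fence (within 5 mm and 0.06 rad), still up on the shelf and short of the pins (x of carrier in the frame of nest above -0.0055 m and angle between the x axis of carrier and the x axis of nest, either way round below 0.06 rad and y of carrier in the frame of nest below -0.015 m and height (world z) of carrier above 0.017 m), for 0.1 s.
At the end, for the whole second after the job is handed in: Both holes of the carrier are over their pins (within 3 mm), the carrier lies flat on the nest's floor (underside less than 2 mm above it, tilt under 0.04 rad), at rest (horizontal distance between hole_near and pin_near below 0.003 m and horizontal distance between hole_far and pin_far below 0.003 m and z of each of hole_near, hole_far in the frame of nest below 0.014 m and angle between carrier's own z axis and vertical below 0.04 rad and linear speed of carrier below 0.01 m/s); the robot touches nothing.
It fails at once if the carrier is lifted (more than 10 mm above the shelf) (height (world z) of carrier above 0.03 m).
It fails at once if the carrier is tipped by more than 0.3 rad (angle between carrier's own z axis and vertical above 0.3 rad).
It fails at once if the carrier is squeezed or rammed with more than 45 N (contact force between the fingers and carrier above 45 N).
It fails at once if a bystander (cushion, loupe, watch case, ink jar, tins or screwdriver) is moved by more than 20 mm (distance of any of cushion, loupe, casering, inkjar, tins, screwdriver from where it was at the start of the episode above 0.02 m).
It also fails if it takes over 51 s, if anything falls off the work surface, if the arm or the gripper's body presses on something with over 40 N, if the wrist force passes 120 N, or if a joint passes its speed limit or range.

ROBOT

A 6-joint arm with a two-finger parallel gripper is mounted at the origin on the work surface. World frame = base frame: x ahead of the robot, y to its left, z up, the work surface at z = 0. Lengths are in m, angles in rad, forces in N, time in s.
With the tool pointing down it reaches from about 0.375 to 0.975 m from the base axis. Payload 3.8 kg.
Tool frame: the origin (TCP) lies at the very end of the fingers, on their centre line; the grasp point (between the pads) lies 19 mm behind it; z points along the fingers, y is the direction in which the jaws open and shut (so a half turn about z gives the same grasp; the last joint's range is limited). The gripper opens to 85 mm and grips with 20 to 120 N. Pads are 22 mm wide; open, the fingers measure 114 mm over their backs; the gripper's body (76 mm by 85 mm) begins 54 mm behind the grasp point. The pads swing forward as they close: fully open they stand 13 mm farther back than shut.
Start: joints at [-1.316, 0.264, 1.604, -0, 1.274, -0.037], TCP at [0.194, -0.646, 0.231] pointing down, gripper open.
Joint ranges: [-2.63, 2.63], [-0.94, 2.18], [0.31, 2.57], [-1.31, 4.45], [0, 2.66], [-2.55, 2.55]. Speed limits (rad/s): [2.57, 2.57, 3.14, 3.14, 3.14, 3.14].

INTERFACE

Orientations are given as a unit quaternion [x, y, z, w].
In Python, from station import bot, capture, get_calibration gives the robot as it stands.
- The arm moves only by the shell command python3 -m jog 'ROWS' [FORCE]. ROWS is JSON, a list of rows, each an object with "claw": the opening, from 0 (shut) to 1 (fully open); "dp": the shift along the tool's x, y, z in m, a list of three; "rot": the turn, a rotation vector about the tool's x, y, z in degrees, a list of three. In form: [{"claw": claw, "dp": [dx, dy, dz], "rot": [wx, wy, wz]}, ...]. A call has 1 to 10 rows; each row shifts and turns the pose as measured when the row begins, along the tool's axes as they then stand; what a row does not reach is not made up. A row lasts 1/12 s, in which the tool goes at most 41.7 mm and 7.16 degrees, less where a joint would pass 70% of its speed; a pose out of reach is approached as far as the arm can. A call is refused whole if a number of a shift passes 0.0417 or a number of a turn 7.16, either way. A call with a gripper value outside its range is refused whole. The fingers move at their own pace and stop on an object; FORCE is the grip in N (left out, the last holds). Time passes only in rows, so rows that do not move let the fingers close. It gives the time, the measured TCP pose, the force and the opening at its end, in the units of the state.
- bot.sense(): the state, without advancing time (a new reading comes with each control period).
- capture(name): name is "scene" or "top" or "wrist"; returns (picture, depth): 480x640x3 uint8, blue, green, red; 480x640 float32, m along the optical axis (not along the pixel's ray), 0 where there is no reading.
- get_calibration(name): a dict with "camera_matrix" (3x3 intrinsics, pixels), "xyz" and "orientation" of the camera in the world. Camera axes: x right, y down, z forward; pixel columns grow to the right and rows downward; lengths in m; the calibration is good to about 2 mm. A picture is of the moment at which its call begins: read the wrist's pose just before it. get_calibration takes no time and is no camera call; for the wrist camera it gives the pose at the moment of the call.
- bot.job_done(): hands the job in, once; it reports no verdict.
The state is a dict: "t": time; "joint_positions": joint angles; "qd": joint speeds; "tau": joint torques, N m; "position": TCP position; "orientation": TCP orientation; "contact_force": force on the tool from outside, world axes, zero at the start; "moment": the same for the moment, N m; "width": finger opening in m.
Only numpy, scipy, OpenCV 4.12 (cv2) and the standard library are available. Lean on these libraries where they do the work, as an engineer would, in place of code of your own. Each camera call takes 0.05 s, during which the arm holds its last target.

## Working session

There is one attempt and no reset: what is moved stays moved. The work goes in short steps, Python scripts to look and compute and a shell command to move; the robot and the scene stay as the last step left them, time stands still between calls to the robot, and variables do not carry over. Pictures are saved under pics/ and viewed, and the job is handed in when it is done.

```bash
ls; mkdir -p pics
python3 - <<'E'
from station import bot,capture,get_calibration
import cv2
print(bot.sense())
for n in ("top","scene"):
    p,d=capture(n); cv2.imwrite(f"pics/{n}0.png",p); print(n,get_calibration(n))
E
```

```text
pics
{'t': 0.0, 'joint_positions': array([-1.31591213e+00,  2.64758693e-01,  1.60539021e+00, -1.90547360e-05,
        1.27370221e+00, -3.68618697e-02]), 'qd': array([ 0.0007049 , -0.00136179, -0.00151948,  0.00115565,  0.00112926,
       -0.0030989 ]), 'tau': array([-1.67031849e-03, -5.15101790e+01, -3.67310286e+01, -1.15591329e-04,
        1.25000239e-02,  4.47764705e-06]), 'position': array([ 0.19397684, -0.6457546 ,  0.22994954]), 'orientation': array([ 9.89378344e-01,  1.45358924e-01, -1.31908033e-04, -1.12153852e-03]), 'contact_force': array([ 0.58072817, -0.09155317,  0.1104238 ]), 'moment': array([ 0.02412611, -0.04384701,  0.0534246 ]), 'width': 0.0852254355301055}
top {'camera_matrix': array([[486.65215129,   0.        , 323.92857369],
       [  0.        , 486.65215129, 251.57183837],
       [  0.        ,   0.        ,   1.        ]]), 'xyz': array([ 0.36532763, -0.00262455,  1.21065454]), 'orientation': array([-0.70101186,  0.70765201, -0.05550492,  0.06877652])}
scene {'camera_matrix': array([[502.86015414,   0.        , 327.10540661],
       [  0.        , 502.86015414, 239.62089916],
       [  0.        ,   0.        ,   1.        ]]), 'xyz': array([0.95836529, 0.60619237, 0.73278015]), 'orientation': array([ 0.26703349,  0.8795178 , -0.37607116, -0.11709841])}
```

View pics/top0.png

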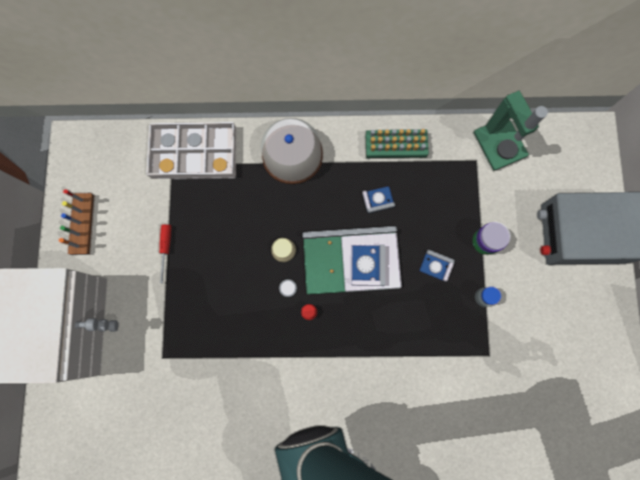

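View pics/scene0.png

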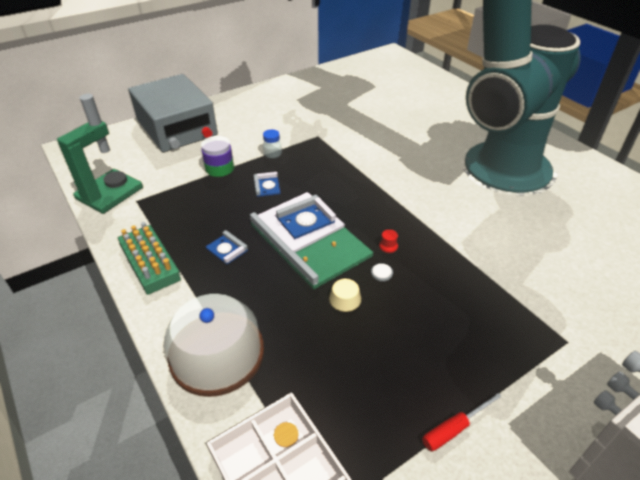

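The top picture shows the nest around (352,262): green floor left, shelf right and fence along the top. Three blue plates could be the carrier: (367,265), on the shelf and largest, and two smaller ones on the bench at (378,199) and (437,265). Only the first fits in size and place. I'll enlarge it to confirm.

```bash
cat > h.py <<'E'
import numpy as np, cv2
from scipy.spatial.transform import Rotation as R
from station import bot,capture,get_calibration
def unproj(c,u,v,z):
    K=c["camera_matrix"];r=R.from_quat(c["orientation"]).as_matrix()@np.linalg.solve(K,[u,v,1.])
    o=np.asarray(c["xyz"]);return o+r*(z-o[2])/r[2]
def proj(c,P):
    K=c["camera_matrix"];p=K@(R.from_quat(c["orientation"]).as_matrix().T@(np.asarray(P)-c["xyz"]));return p[:2]/p[2]
E
python3 - <<'E'
from h import *
p=cv2.imread("pics/top0.png")
c=p[180:320,260:460]; cv2.imwrite("pics/top0c.png",cv2.resize(c,None,fx=4,fy=4,interpolation=cv2.INTER_CUBIC))
E
```

```text
(no output)
```

View pics/top0c.png

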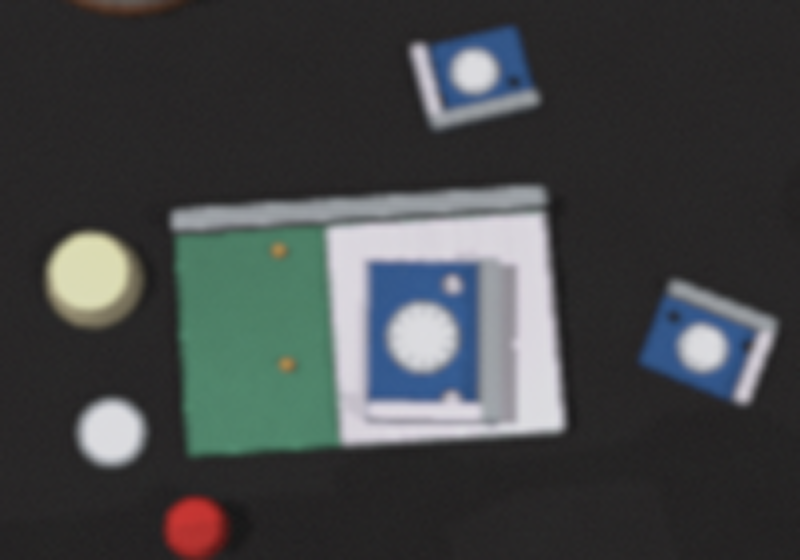

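The crop confirms it. The plate on the shelf, with steel bar at right and aluminium bar at the near side, is full size; the other two are about 60 % of that. The brass pins are at crop (279,250) and (287,365).

Run:
```python
from h import *
c=get_calibration("top")
f=lambda u,v,z:unproj(c,260+(u+.5)/4-.5,180+(v+.5)/4-.5,z)
pf,pn=f(279,250,.0195),f(287,365,.0195)
print("pins",pf,pn,np.linalg.norm(pf-pn))
x=(pf-pn)[:2];x/=np.linalg.norm(x);print("yaw from pins",np.degrees(np.arctan2(x[1],x[0])))
a,b=f(172,222,.032),f(546,199,.032); print("fence",a,b,np.linalg.norm(a-b)); d=(a-b)[:2]; print(np.degrees(np.arctan2(-d[0],d[1])))
a,b=f(327,228,.02),f(341,445,.02);print("shelf edge",a,b,np.linalg.norm(a-b))
for n,u,v,z in [("FL",369,261,.028),("FR",499,262,.042),("NL",366,417,.042),("NR bar",500,420,.042),("hf",452,284,.028),("hn",452,397,.028),("dial",422,337,.029)]: print(n,f(u,v,z))
for n,u,v in [("cushion",88,272),("case",112,432),("loupe",196,527)]: print(n,f(u,v,.03))
```

```text
pins [0.60106252 0.00522651 0.0195    ] [0.52868233 0.00098927 0.0195    ] 0.07250411615075042
yaw from pins 3.350353449807239
fence [0.61702929 0.07123863 0.032     ] [ 0.62881565 -0.16023598  0.032     ] 0.23177449620381255
2.9149045341941546
shelf edge [ 0.61461502 -0.02487705  0.02      ] [ 0.47888981 -0.03154505  0.02      ] 0.13588889657742906
FL [ 0.59180889 -0.05037709  0.028     ]
FR [ 0.58759993 -0.12899688  0.042     ]
NL [ 0.4935268  -0.04631014  0.042     ]
NR bar [ 0.49092362 -0.12675436  0.042     ]
hf [ 0.57679621 -0.10121224  0.028     ]
hn [ 0.50678926 -0.09944863  0.028     ]
dial [ 0.54382726 -0.08194513  0.029     ]
cushion [0.58649167 0.12333766 0.03      ]
case [0.48719701 0.1079469  0.03      ]
loupe [0.42923964 0.05687616 0.03      ]
```

```bash
cat >> h.py <<'E'
NO=np.array([.5643,.0151]);NY=np.radians(3.1)
def n2w(x,y):
    c,s=np.cos(NY),np.sin(NY);return NO+np.array([c*x-s*y,s*x+c*y])
def w2n(p):
    c,s=np.cos(NY),np.sin(NY);d=np.asarray(p)[:2]-NO;return np.array([c*d[0]+s*d[1],-s*d[0]+c*d[1]])
def go(tx,ty,tz,yawdeg_nest=None):
    "tool-axes shift to nest xy + z; rotvec to yaw relative nest"
    s=bot.sense();T=R.from_quat(s["orientation"]);w=n2w(tx,ty)
    d=T.as_matrix().T@(np.array([*w,tz])-s["position"])
    print("t",s["t"],"pos nest",w2n(s["position"]),"z",s["position"][2],"w",s["width"],"F",s["contact_force"].round(1))
    print("shift tool",d.round(4))
    if yawdeg_nest is not None:
        G=R.from_euler("z",NY+np.radians(yawdeg_nest))*R.from_quat([1,0,0,0])
        print("rotvec deg",np.degrees((T.inv()*G).as_rotvec()).round(2))
E
python3 -c "
from h import *
go(-.115,-.10,.22,0)"
```

```text
t 0.1 pos nest [-0.40550892 -0.63992189] z 0.23005144301579328 w 0.08552656506853651 F [ 0.1 -0.9 -0.1]
shift tool [ 0.4095 -0.4563  0.011 ]
rotvec deg [-1.200e-01  1.000e-02  1.362e+01]
```

```bash
python3 -m jog '[{"claw":0.4,"dp":[0.026,-0.029,0],"rot":[0,0,0]},{"claw":0.4,"dp":[0.026,-0.029,0],"rot":[0,0,0]},{"claw":0.4,"dp":[0.026,-0.029,0],"rot":[0,0,0]},{"claw":0.4,"dp":[0.026,-0.029,0],"rot":[0,0,0]},{"claw":0.4,"dp":[0.026,-0.029,0],"rot":[0,0,0]},{"claw":0.4,"dp":[0.026,-0.029,0],"rot":[0,0,0]},{"claw":0.4,"dp":[0.026,-0.029,0],"rot":[0,0,0]},{"claw":0.4,"dp":[0.026,-0.029,0],"rot":[0,0,0]},{"claw":0.4,"dp":[0.026,-0.029,0],"rot":[0,0,0]},{"claw":0.4,"dp":[0.026,-0.029,0],"rot":[0,0,0]}]' 20
python3 -c "
from h import *
go(-.115,-.10,.22,0)"
```

```text
t: 0.93
position: [0.36, -0.2834, 0.2225]
orientation: [0.99, 0.139, -0.002, -0.005]
contact_force: [0.4, 0.6, 0.2]
width: 0.0342
t 0.9333 pos nest [-0.22018065 -0.28698334] z 0.22247643290288932 w 0.034199305624345956 F [0.4 0.6 0.2]
shift tool [ 0.1441 -0.1589  0.0036]
rotvec deg [-0.54  0.26 12.84]
```

```bash
python3 -m jog '[{"claw":0.4,"dp":[0.026,-0.029,0],"rot":[0,0,0]},{"claw":0.4,"dp":[0.026,-0.029,0],"rot":[0,0,0]},{"claw":0.4,"dp":[0.026,-0.029,0],"rot":[0,0,0]},{"claw":0.4,"dp":[0.026,-0.029,0],"rot":[0,0,0]},{"claw":0.4,"dp":[0.026,-0.029,0],"rot":[0,0,0]},{"claw":0.4,"dp":[0,0,0],"rot":[-0.3,0.1,6.4]},{"claw":0.4,"dp":[0,0,0],"rot":[-0.2,0.1,6.4]},{"claw":0.4,"dp":[0,0,0],"rot":[0,0,0]}]'
python3 - <<'E'
from h import *
go(-.115,-.10,.22,0)
c=get_calibration("wrist");p,d=capture("wrist");cv2.imwrite("pics/w1.png",p);print(c)
import json;json.dump({k:np.asarray(v).tolist() for k,v in c.items()},open("w1.json","w"))
E
```

```text
t: 1.6
position: [0.4476, -0.0886, 0.2213]
orientation: [1.0, 0.029, -0.001, -0.002]
contact_force: [-0.4, -0.6, 0.3]
width: 0.0345
t 1.6 pos nest [-0.12212289 -0.09723884] z 0.2213377418137143 w 0.03448830618855227 F [-0.4 -0.6  0.3]
shift tool [0.0071 0.0028 0.0013]
rotvec deg [-0.25  0.06  0.17]
{'camera_matrix': array([[420.38792023,   0.        , 321.13909297],
       [  0.        , 420.38792023, 239.27174226],
       [  0.        ,   0.        ,   1.        ]]), 'xyz': array([ 0.52026262, -0.08485728,  0.36345298]), 'orientation': array([ 0.71960335, -0.67944247, -0.0992572 ,  0.10332936])}
```

View pics/w1.png

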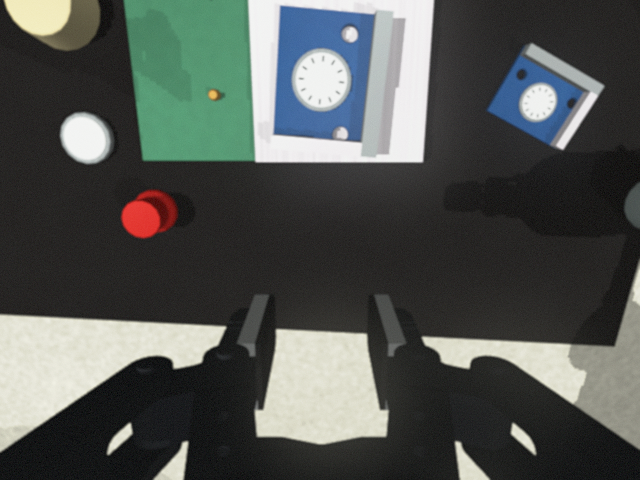

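The wrist view shows the near pin at (213,95), the carrier's holes at (350,33) and (341,133), and the push bar's outer top edge from (393,13) to (379,157). The loupe is at (150,212), clear of the fingers. I'll check these against the top-camera values.

Run:
```python
from h import *
import json
c={k:np.array(v) for k,v in json.load(open("w1.json")).items()}
f=lambda n,u,v,z:print(n,unproj(c,u,v,z).round(4),w2n(unproj(c,u,v,z)).round(4))
f("pin",213,94,.0195);f("hf",350,33,.028);f("hn",341,133,.028);f("FR",393,13,.042);f("NR",379,157,.042);f("shelf near L",255,161,.02);f("shelf near R",423,161,.02)
f("shelf edge far",249,0,.02);f("loupe",142,219,.034)
f("NL",273,135,.028)
```

```text
pin [5.31e-01 5.00e-04 1.95e-02] [-0.0341 -0.0128]
hf [ 0.5784 -0.1017  0.028 ] [ 0.0078 -0.1174]
hn [ 0.5077 -0.1002  0.028 ] [-0.0627 -0.112 ]
FR [ 0.5902 -0.1296  0.042 ] [ 0.018  -0.1459]
NR [ 0.4924 -0.1293  0.042 ] [-0.0796 -0.1403]
shelf near L [ 0.4816 -0.0327  0.02  ] [-0.0852 -0.0433]
shelf near R [ 0.4893 -0.1681  0.02  ] [-0.0848 -0.1789]
shelf edge far [ 0.5975 -0.0269  0.02  ] [ 0.0309 -0.0437]
loupe [0.4316 0.0556 0.034 ] [-0.1303  0.0476]
NL [ 0.5032 -0.0476  0.028 ] [-0.0644 -0.0593]
```

```bash
python3 -c "
from h import *
go(-.113,-.103,.026,0)"
python3 -m jog '[{"claw":0.4,"dp":[0.004,0.003,0.025],"rot":[-0.2,0,0.2]},{"claw":0.4,"dp":[0.004,0.002,0.03],"rot":[0,0,0]},{"claw":0.4,"dp":[0,0,0.03],"rot":[0,0,0]},{"claw":0.4,"dp":[0,0,0.03],"rot":[0,0,0]},{"claw":0.4,"dp":[0,0,0.03],"rot":[0,0,0]},{"claw":0.4,"dp":[0,0,0.02],"rot":[0,0,0]},{"claw":0.4,"dp":[0,0,0],"rot":[0,0,0]}]'
python3 -c "
from h import *
go(-.113,-.103,.026,0)"
```

```text
t 1.65 pos nest [-0.12235276 -0.09762016] z 0.2212385910708741 w 0.03437044127536902 F [ 0.2  1.8 -0.4]
shift tool [0.0096 0.0063 0.1952]
rotvec deg [-0.26  0.08  0.39]
t: 2.23
position: [0.4581, -0.0988, 0.0535]
orientation: [0.999, 0.038, 0.003, 0.001]
contact_force: [-1.4, 0.5, -0.2]
width: 0.0341
t 2.2333 pos nest [-0.11219255 -0.1080108 ] z 0.053473597325252475 w 0.03408589500986503 F [-1.4  0.5 -0.2]
shift tool [-0.0009 -0.0051  0.0275]
rotvec deg [ 0.17 -0.39  1.2 ]
```

```bash
python3 -m jog '[{"claw":0.4,"dp":[-0.001,-0.004,0.015],"rot":[0.2,-0.4,1.1]},{"claw":0.4,"dp":[0,0,0.013],"rot":[0,0,0]},{"claw":0.4,"dp":[0,0,0],"rot":[0,0,0]}]'
python3 - <<'E'
from h import *
go(-.113,-.103,.026,0)
for n in ("wrist","scene"):
    p,d=capture(n);
    if n=="scene": p=cv2.resize(p[140:320,200:440],None,fx=3.3,fy=3.3)
    cv2.imwrite(f"pics/{n}2.png",p)
E
```

```text
t: 2.48
position: [0.456, -0.097, 0.0252]
orientation: [1.0, 0.029, -0.001, -0.0]
contact_force: [-0.8, -0.5, 0.1]
width: 0.0343
t 2.4833 pos nest [-0.11418304 -0.10610088] z 0.025230673098494184 w 0.03431700560077792 F [-0.8 -0.5  0.1]
shift tool [ 0.0012 -0.0031 -0.0008]
rotvec deg [-0.06  0.15  0.24]
```

View pics/wrist2.png

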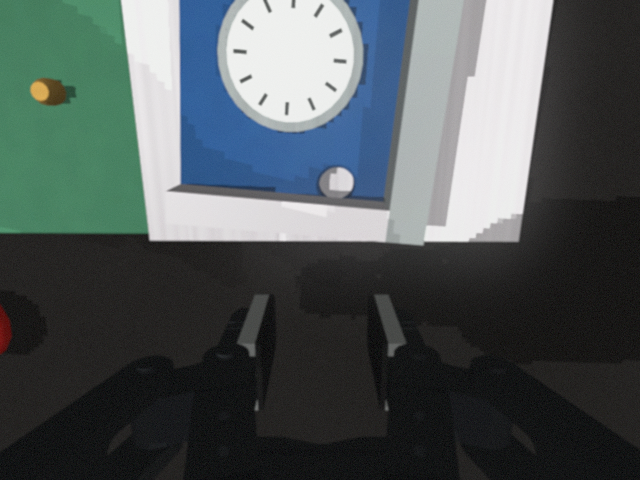

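View pics/scene2.png

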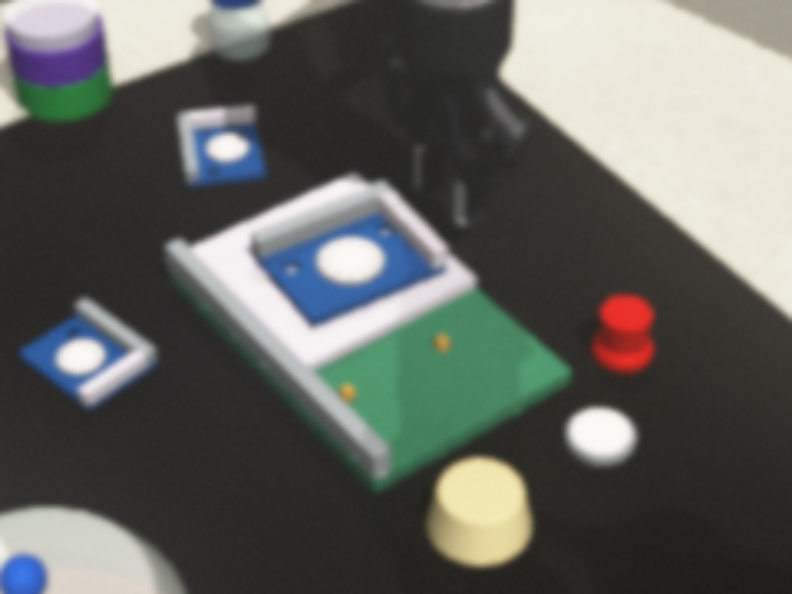

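```bash
python3 -m jog '[{"claw":0.4,"dp":[0.004,-0.001,0],"rot":[0,0,0]},{"claw":0.4,"dp":[0.004,-0.001,0],"rot":[0,0,0]},{"claw":0.4,"dp":[0.004,0,0],"rot":[0,0,0]},{"claw":0.4,"dp":[0.004,0,0],"rot":[0,0,0]},{"claw":0.4,"dp":[0.003,0,0],"rot":[0,0,0]},{"claw":0.4,"dp":[0.003,0,0],"rot":[0,0,0]},{"claw":0.4,"dp":[0.003,0,0],"rot":[0,0,0]}]'
python3 - <<'E'
from h import *
go(-.062,-.103,.026,0)
p,d=capture("wrist");cv2.imwrite("pics/w3.png",p)
E
```

```text
t: 3.17
position: [0.488, -0.0953, 0.0333]
orientation: [1.0, 0.03, 0.004, 0.001]
contact_force: [-2.3, -0.9, 0.2]
width: 0.0341
t 3.1667 pos nest [-0.08214428 -0.10610662] z 0.033262157798926405 w 0.03413978239142317 F [-2.3 -0.9  0.2]
shift tool [ 0.0201 -0.003   0.0074]
rotvec deg [ 0.17 -0.42  0.3 ]
```

View pics/w3.png

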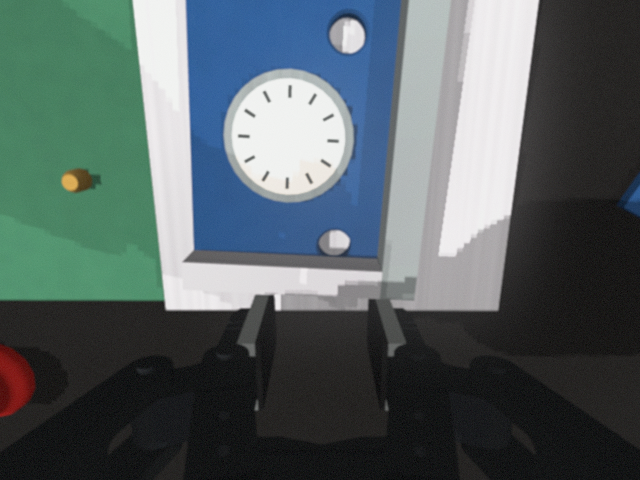

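```bash
python3 -m jog '[{"claw":0.4,"dp":[-0.002,-0.001,0.005],"rot":[0.1,-0.4,0.3]},{"claw":0.4,"dp":[0,-0.001,0.005],"rot":[0,0,0]},{"claw":0.4,"dp":[0,0,0],"rot":[0,0,0]}]'
python3 -c "
from h import *
go(-.062,-.103,.026,0)"
python3 -m jog '[{"claw":0.4,"dp":[0,0,0],"rot":[0,0,0]},{"claw":0.4,"dp":[0,0,0],"rot":[0,0,0]},{"claw":0.4,"dp":[0,0,0],"rot":[0,0,0]}]'
python3 -c "
from h import *
go(-.062,-.103,.026,0)"
```

```text
t: 3.47
position: [0.488, -0.0933, 0.0229]
orientation: [1.0, 0.027, 0.002, 0.001]
contact_force: [-0.8, 0.4, -1.0]
width: 0.0344
t 3.4667 pos nest [-0.08207603 -0.10410471] z 0.022885743623010886 w 0.03438949910719254 F [-0.8  0.4 -1. ]
shift tool [ 0.0201 -0.0011 -0.0031]
rotvec deg [ 0.08 -0.18 -0.03]
t: 3.72
position: [0.4878, -0.093, 0.0221]
orientation: [1.0, 0.027, 0.001, 0.0]
contact_force: [0.3, -0.5, 0.1]
width: 0.034
t 3.7167 pos nest [-0.08225849 -0.10379434] z 0.022107791405997473 w 0.03398257336708958 F [ 0.3 -0.5  0.1]
shift tool [ 0.0203 -0.0008 -0.0038]
rotvec deg [ 0.06 -0.15 -0.02]
```

```bash
python3 -m jog '[{"claw":0.4,"dp":[0.002,0,-0.002],"rot":[0,0,0]},{"claw":0.4,"dp":[0.002,0,0],"rot":[0,0,0]},{"claw":0.4,"dp":[0.002,0,0],"rot":[0,0,0]},{"claw":0.4,"dp":[0.002,0,0],"rot":[0,0,0]}]'
python3 -c "
from h import *
go(-.062,-.103,.025,0)"
```

```text
t: 4.05
position: [0.4922, -0.0927, 0.024]
orientation: [1.0, 0.027, -0.003, 0.0]
contact_force: [-5.5, -0.5, 4.8]
width: 0.034
t 4.05 pos nest [-0.07786194 -0.10375812] z 0.02395014555489036 w 0.034035672708262625 F [-5.5 -0.5  4.8]
shift tool [ 0.0159 -0.0008 -0.0011]
rotvec deg [ 0.03  0.32 -0.01]
```

```bash
python3 -m jog '[{"claw":0.4,"dp":[0.002,0,-0.001],"rot":[0,0,0]},{"claw":0.4,"dp":[0.002,0,0],"rot":[0,0.2,0]},{"claw":0.4,"dp":[0.002,0,0],"rot":[0,0.2,0]}]'
python3 - <<'E'
from h import *
go(-.062,-.103,.026,0)
p,d=capture("wrist");cv2.imwrite("pics/w4.png",p)
E
```

```text
t: 4.3
position: [0.497, -0.0925, 0.0246]
orientation: [1.0, 0.027, -0.001, 0.0]
contact_force: [-5.2, 0.7, 2.7]
width: 0.034
t 4.3 pos nest [-0.07304203 -0.10376836] z 0.02463833914463554 w 0.034024759945037265 F [-5.2  0.7  2.7]
shift tool [ 0.011  -0.0008 -0.0014]
rotvec deg [ 0.01  0.11 -0.01]
```

View pics/w4.png

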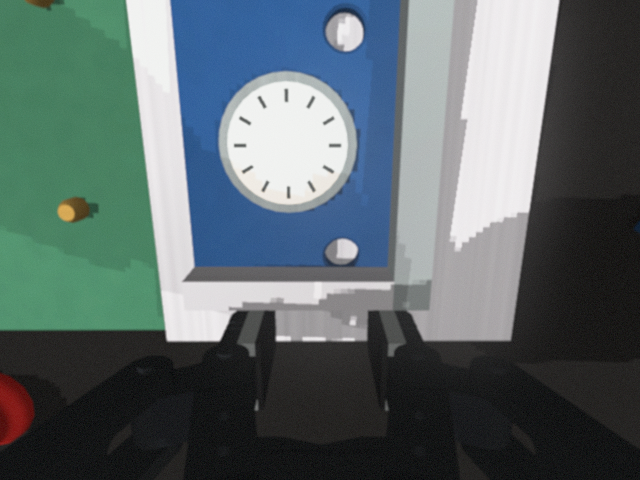

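The near edge is now parallel to the fingers, with both fingers in contact. The far hole is at (345,31), the near hole at (341,250) and the pin at (69,209). I'll continue towards the fence.

```bash
python3 -m jog '[{"claw":0.4,"dp":[0.002,0,0],"rot":[0,0.1,0]},{"claw":0.4,"dp":[0.002,0,0],"rot":[0,0.1,0]},{"claw":0.4,"dp":[0.002,0,0],"rot":[0,0.1,0]},{"claw":0.4,"dp":[0.001,0,0],"rot":[0,0,0]}]'
python3 - <<'E'
from h import *
go(-.062,-.103,.025,0)
c=get_calibration("wrist");p,d=capture("wrist");cv2.imwrite("pics/w5.png",p)
import json;json.dump({k:np.asarray(v).tolist() for k,v in c.items()},open("w5.json","w"))
E
```

```text
t: 4.68
position: [0.5025, -0.0917, 0.0246]
orientation: [1.0, 0.027, -0.0, -0.0]
contact_force: [-4.2, -1.1, 2.4]
width: 0.0344
t 4.6833 pos nest [-0.06746743 -0.1033377 ] z 0.024556909172586176 w 0.03440220359922341 F [-4.2 -1.1  2.4]
shift tool [ 0.0055 -0.0003 -0.0004]
rotvec deg [-0.04  0.02  0.02]
```

View pics/w5.png

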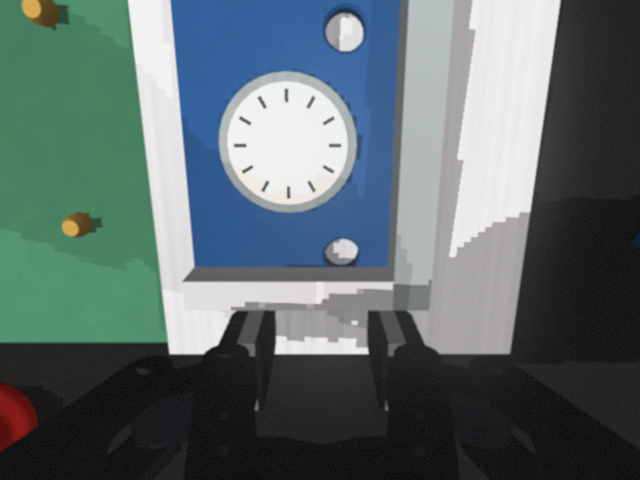

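Run:
```python
from h import *
import json
c={k:np.array(v) for k,v in json.load(open("w5.json")).items()}
f=lambda n,u,v,z:print(n,w2n(unproj(c,u,v,z)).round(4))
f("pf",36,8,.0195);f("pn",73,224,.0195);f("hf",345,31,.028);f("hn",341,251,.028)
```

```text
pf [ 0.0375 -0.0139]
pn [-0.0325 -0.0138]
hf [ 0.0295 -0.1106]
hn [-0.04   -0.1103]
```

```bash
python3 -m jog '[{"claw":0.4,"dp":[0.002,0,0],"rot":[0,0,0]},{"claw":0.4,"dp":[0.002,0,0],"rot":[0,0,0]},{"claw":0.4,"dp":[0.002,0,0],"rot":[0,0,0]}]'
python3 -m jog '[{"claw":0.4,"dp":[0.0015,0,0],"rot":[0,0,0]}]'
python3 -m jog '[{"claw":0.4,"dp":[0.0015,0,0],"rot":[0,0,0]}]'
```

```text
t: 4.98
position: [0.507, -0.0912, 0.0245]
orientation: [1.0, 0.027, -0.002, -0.001]
contact_force: [-6.7, -1.1, 5.2]
width: 0.034
t: 5.07
position: [0.5085, -0.0911, 0.0245]
orientation: [1.0, 0.027, -0.002, -0.001]
contact_force: [-4.6, -0.6, 3.3]
width: 0.0339
t: 5.15
position: [0.5097, -0.0909, 0.0245]
orientation: [1.0, 0.027, -0.003, -0.001]
contact_force: [-6.0, -0.5, 4.9]
width: 0.0342
```

```bash
python3 -m jog '[{"claw":0.4,"dp":[0.0015,0,0],"rot":[0,0.1,0]}]'
python3 -m jog '[{"claw":0.4,"dp":[0.001,0,0],"rot":[0,0.1,0]}]'
python3 -m jog '[{"claw":0.4,"dp":[0.001,0,0],"rot":[0,0,0]}]'
```

```text
t: 5.23
position: [0.5108, -0.0908, 0.0244]
orientation: [1.0, 0.028, -0.003, -0.001]
contact_force: [-8.4, -1.3, 7.0]
width: 0.0342
t: 5.32
position: [0.5108, -0.0908, 0.0244]
orientation: [1.0, 0.028, -0.003, -0.001]
contact_force: [-8.8, -1.8, 7.2]
width: 0.0341
t: 5.4
position: [0.5107, -0.0908, 0.0243]
orientation: [1.0, 0.028, -0.004, -0.001]
contact_force: [-8.2, -1.0, 6.6]
width: 0.0341
```

```bash
python3 -m jog '[{"claw":0.4,"dp":[0.0015,0,0],"rot":[0,0.2,0]},{"claw":0.4,"dp":[0.0015,0,0],"rot":[0,0.2,0]}]'
python3 - <<'E'
from h import *
go(-.062,-.103,.025,0)
c=get_calibration("wrist");p,d=capture("wrist");cv2.imwrite("pics/w6.png",p)
import json;json.dump({k:np.asarray(v).tolist() for k,v in c.items()},open("w6.json","w"))
p,d=capture("top");cv2.imwrite("pics/t6.png",cv2.resize(p[215:305,290:410],None,fx=6,fy=6,interpolation=cv2.INTER_CUBIC))
E
```

```text
t: 5.57
position: [0.5107, -0.0907, 0.024]
orientation: [1.0, 0.028, -0.004, -0.001]
contact_force: [-9.4, -1.4, 8.0]
width: 0.034
t 5.5667 pos nest [-0.05924042 -0.10277928] z 0.023972918034213524 w 0.03397964346860359 F [-9.4 -1.4  8. ]
shift tool [-0.0028  0.0002 -0.001 ]
rotvec deg [-0.14  0.48  0.13]
```

View pics/w6.png

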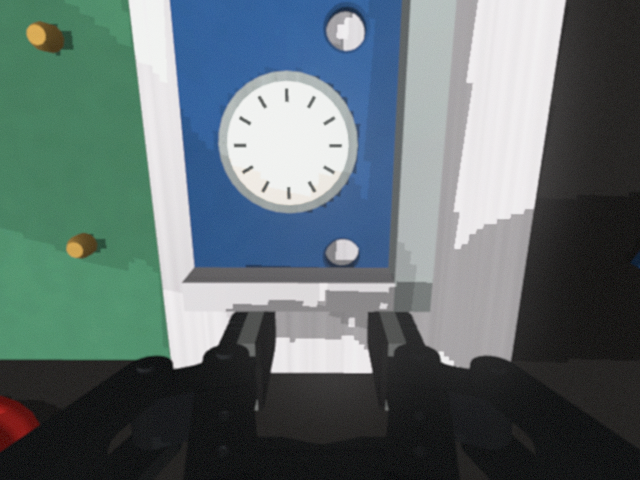

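View pics/t6.png

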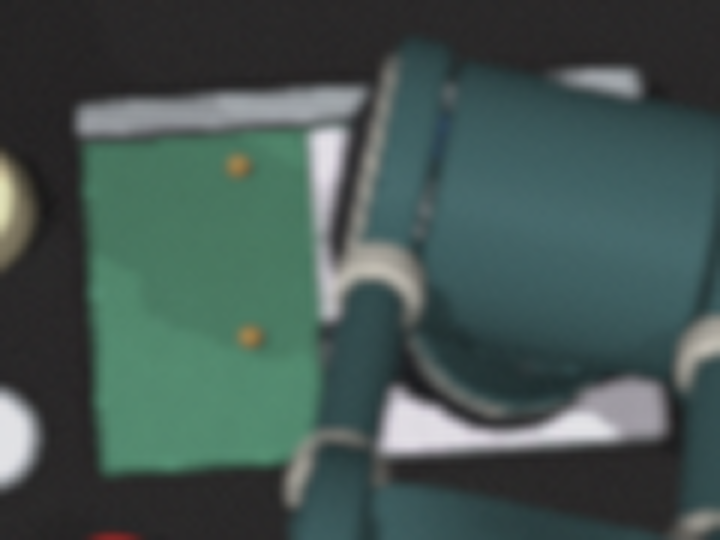

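Run:
```python
from h import *
import json
c={k:np.array(v) for k,v in json.load(open("w6.json")).items()}
f=lambda n,u,v,z:print(n,w2n(unproj(c,u,v,z)).round(4))
f("pf",37,36,.0195);f("pn",77,247,.0195);f("hf",346,30,.028);f("hn",341,252,.028);f("shelf near L",174,373,.02);f("shelf near R",512,373,.02)
f("barout near",430,311,.042);f("barout far",456,0,.042)
```

```text
pf [ 0.0373 -0.0126]
pn [-0.033  -0.0136]
hf [ 0.0378 -0.11  ]
hn [-0.0318 -0.1097]
shelf near L [-0.0858 -0.044 ]
shelf near R [-0.0855 -0.1794]
barout near [-0.0472 -0.1381]
barout far [ 0.0426 -0.138 ]
```

The far hole is at (346,30) and the near hole at (341,252). Against the pins in x, the carrier is square to within about 0.01 rad and at the fence; force has levelled off at 8 to 9 N with no more travel. Stage 1 is met. I'll back off, rise and turn for the sideways push.

```bash
sed -i 's/NO=.*;NY=.*/NO=np.array([.5664,.0141]);NY=np.radians(3.1)/' h.py
python3 -m jog '[{"claw":0.4,"dp":[-0.008,0,0],"rot":[0,0.3,0]},{"claw":0.4,"dp":[-0.015,0,0],"rot":[0,0.2,0]},{"claw":0.4,"dp":[-0.01,0,-0.02],"rot":[0,0,0]},{"claw":0.4,"dp":[0,0,-0.04],"rot":[0,0,0]},{"claw":0.4,"dp":[0,0.03,-0.025],"rot":[0,0,-7]},{"claw":0.4,"dp":[0,0,0],"rot":[0,0,-7]},{"claw":0.4,"dp":[0,0,0],"rot":[0,0,-7]},{"claw":0.4,"dp":[0,0,0],"rot":[0,0,-7]}]'
python3 -c "
from h import *
print(bot.sense()['joint_positions'])
go(-.005,-.180,.12,90)"
```

```text
t: 6.33
position: [0.4856, -0.1245, 0.1143]
orientation: [0.961, 0.275, 0.012, 0.004]
contact_force: [-0.1, -0.4, -0.1]
width: 0.034
[-0.3057807   0.02564986  2.10471503  0.0087056   0.98728084  0.70320245]
t 6.3333 pos nest [-0.08817774 -0.13406281] z 0.11430348441009684 w 0.03396405045168659 F [-0.1 -0.4 -0.1]
shift tool [ 0.0508  0.0804 -0.0035]
rotvec deg [  1.34  -0.68 -61.18]
```

```bash
python3 -m jog '[{"claw":0.4,"dp":[0.01,0.02,0],"rot":[0.2,0,-7]},{"claw":0.4,"dp":[0.01,0.02,0],"rot":[0.2,0,-7]},{"claw":0.4,"dp":[0,0,0],"rot":[0.2,0,-7]},{"claw":0.4,"dp":[0,0,0],"rot":[0.2,0,-7]},{"claw":0.4,"dp":[0,0,0],"rot":[0,0,-7]},{"claw":0.4,"dp":[0,0,0],"rot":[0,0,-7]},{"claw":0.4,"dp":[0,0,0],"rot":[0,0,-7]},{"claw":0.4,"dp":[0,0,0],"rot":[0,0,-7]},{"claw":0.4,"dp":[0,0,0],"rot":[0,0,-5]},{"claw":0.4,"dp":[0,0,0],"rot":[0,0,0]}]'
python3 -c "
from h import *
print(bot.sense()['joint_positions'])
go(-.005,-.180,.10,90)"
```

```text
t: 7.17
position: [0.5401, -0.1487, 0.1205]
orientation: [0.677, 0.735, 0.019, 0.018]
contact_force: [0.0, -0.1, 0.9]
width: 0.0345
[-0.32571469  0.11268567  1.99932623  0.02443284  0.98036638 -0.4208654 ]
t 7.1667 pos nest [-0.03506339 -0.16112569] z 0.12045378834041642 w 0.03446578215141047 F [ 0.  -0.1  0.9]
shift tool [-0.0197  0.0284  0.022 ]
rotvec deg [3.06 0.01 1.6 ]
```

```bash
python3 -m jog '[{"claw":0.4,"dp":[-0.01,0.014,0.01],"rot":[1.5,0,0.8]},{"claw":0.4,"dp":[-0.01,0.014,0.01],"rot":[1.5,0,0.8]},{"claw":0.4,"dp":[0,0,0],"rot":[0,0,0]},{"claw":0.4,"dp":[0,0,0],"rot":[0,0,0]}]'
python3 - <<'E'
from h import *
go(0,-.170,.028,90)
p,d=capture("wrist");cv2.imwrite("pics/w7.png",p)
E
```

```text
t: 7.5
position: [0.5737, -0.1669, 0.1022]
orientation: [0.692, 0.722, 0.002, 0.003]
contact_force: [-0.7, 0.2, 0.7]
width: 0.0341
t 7.5 pos nest [-0.00248295 -0.18117177] z 0.10222882583989294 w 0.034114670019021846 F [-0.7  0.2  0.7]
shift tool [0.0113 0.0017 0.0742]
rotvec deg [ 0.48  0.1  -0.6 ]
```

View pics/w7.png

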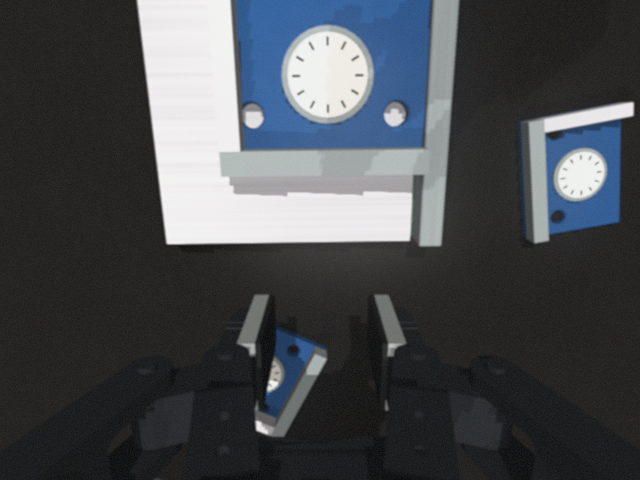

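Push bar at rows 150–175, columns 221–428, parallel to the fingers. They are centred on it, and the look-alike at (290,380) is behind them on the bench, below finger height. Descending behind the bar.

```bash
python3 -m jog '[{"claw":0.4,"dp":[0.005,0.001,0.02],"rot":[0.4,0,-0.5]},{"claw":0.4,"dp":[0.003,0,0.02],"rot":[0,0,0]},{"claw":0.4,"dp":[0,0,0.02],"rot":[0,0,0]},{"claw":0.4,"dp":[0,0,0],"rot":[0,0,0]}]'
python3 -c "
from h import *
go(0,-.150,.026,90)"
```

```text
t: 7.88
position: [0.5758, -0.1585, 0.0449]
orientation: [0.69, 0.724, 0.003, 0.005]
contact_force: [-0.8, 0.6, -0.6]
width: 0.0342
t 7.8833 pos nest [ 1.64658657e-05 -1.72829606e-01] z 0.04486431196339305 w 0.034201590069046696 F [-0.8  0.6 -0.6]
shift tool [ 0.0229 -0.0003  0.0188]
rotvec deg [ 0.64  0.23 -0.29]
```

```bash
python3 -m jog '[{"claw":0.4,"dp":[0,0,0.01],"rot":[0.5,0.2,-0.2]},{"claw":0.4,"dp":[0,0,0.008],"rot":[0,0,0]},{"claw":0.4,"dp":[0,0,0],"rot":[0,0,0]},{"claw":0.4,"dp":[0,0,0],"rot":[0,0,0]}]'
python3 -m jog '[{"claw":0.4,"dp":[0.003,0,0],"rot":[0,0,0]},{"claw":0.4,"dp":[0.003,0,0],"rot":[0,0,0]},{"claw":0.4,"dp":[0.003,0,0],"rot":[0,0,0]},{"claw":0.4,"dp":[0.003,0,0],"rot":[0,0,0]}]'
python3 -c "
from h import *
go(0,-.150,.026,90)"
```

```text
t: 8.22
position: [0.5758, -0.1582, 0.0284]
orientation: [0.689, 0.725, 0.001, 0.002]
contact_force: [-0.9, 0.5, -0.1]
width: 0.0338
t: 8.55
position: [0.5771, -0.1465, 0.0312]
orientation: [0.689, 0.725, 0.003, 0.004]
contact_force: [0.4, -0.5, 0.1]
width: 0.0339
t 8.55 pos nest [ 0.0020377  -0.16094177] z 0.031160042078966128 w 0.03394398674125817 F [ 0.4 -0.5  0.1]
shift tool [ 0.0109 -0.0021  0.0051]
rotvec deg [ 0.53  0.13 -0.22]
```

```bash
python3 -m jog '[{"claw":0.4,"dp":[0.003,-0.001,0.003],"rot":[0.3,0.1,-0.2]},{"claw":0.4,"dp":[0.003,-0.001,0.002],"rot":[0.2,0,0]},{"claw":0.4,"dp":[0.002,0,0.001],"rot":[0,0,0]},{"claw":0.4,"dp":[0.002,0,0],"rot":[0,0,0]},{"claw":0.4,"dp":[0.002,0,0],"rot":[0,0,0]}]'
python3 -c "
from h import *
go(0,-.053,.026,90)"
```

```text
t: 8.97
position: [0.5752, -0.1331, 0.0256]
orientation: [0.687, 0.726, 0.0, 0.001]
contact_force: [-0.6, -4.3, 1.0]
width: 0.0345
t 8.9667 pos nest [ 0.00078561 -0.14742812] z 0.025620039208005933 w 0.0344511704246418 F [-0.6 -4.3  1. ]
shift tool [ 0.0944 -0.0007 -0.0005]
rotvec deg [0.09 0.09 0.08]
```

```bash
python3 -m jog '[{"claw":0.4,"dp":[0.003,0.0002,0],"rot":[0,0,0]},{"claw":0.4,"dp":[0.003,0.0002,0],"rot":[0,0,0]},{"claw":0.4,"dp":[0.003,0.0002,0],"rot":[0,0,0]},{"claw":0.4,"dp":[0.003,0.0002,0],"rot":[0,0,0]},{"claw":0.4,"dp":[0.003,0.0002,0],"rot":[0,0,0]}]'
python3 -c "
from h import *
go(0,-.050,.026,90)"
python3 -m jog '[{"claw":0.4,"dp":[0.003,0.0002,0],"rot":[0,0,0]},{"claw":0.4,"dp":[0.003,0.0002,0],"rot":[0,0,0]},{"claw":0.4,"dp":[0.003,0.0002,0],"rot":[0,0,0]},{"claw":0.4,"dp":[0.003,0.0002,0],"rot":[0,0,0]},{"claw":0.4,"dp":[0.003,0.0002,0],"rot":[0,0,0]}]'
python3 - <<'E'
from h import *
go(0,-.050,.026,90)
p,d=capture("wrist");cv2.imwrite("pics/w8.png",p)
E
```

```text
t: 9.38
position: [0.5744, -0.1198, 0.0257]
orientation: [0.687, 0.727, -0.002, 0.002]
contact_force: [-1.8, -4.4, 1.4]
width: 0.034
t 9.3833 pos nest [ 0.00076824 -0.13414133] z 0.025669768272455335 w 0.03401583869906772 F [-1.8 -4.4  1.4]
shift tool [ 0.0841 -0.0006 -0.0008]
rotvec deg [-0.02  0.33  0.11]
t: 9.8
position: [0.5736, -0.1043, 0.0257]
orientation: [0.687, 0.727, -0.003, 0.002]
contact_force: [-1.9, -3.9, 0.4]
width: 0.0339
t 9.8 pos nest [ 0.00075317 -0.11866189] z 0.025702156360400567 w 0.03389699468668283 F [-1.9 -3.9  0.4]
shift tool [ 0.0687 -0.0006 -0.0008]
rotvec deg [-0.13  0.42  0.13]
```

View pics/w8.png

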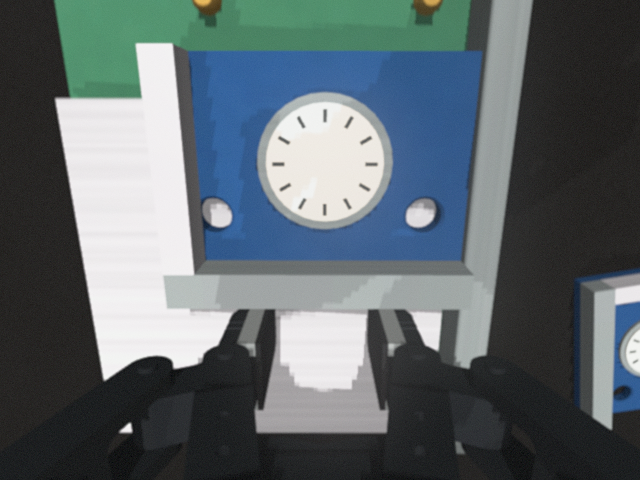

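Carrier square and still against the fence (right edge). Holes at (216,213) and (421,213), pins at (207,3) and (429,3), so it is on line. Carrying on.

```bash
python3 -m jog '[{"claw":0.4,"dp":[0.003,0.0002,0],"rot":[0,0.2,0]},{"claw":0.4,"dp":[0.003,0.0002,0],"rot":[0,0.2,0]},{"claw":0.4,"dp":[0.003,0.0002,0],"rot":[0,0,0]},{"claw":0.4,"dp":[0.003,0.0002,0],"rot":[0,0,0]},{"claw":0.4,"dp":[0.003,0.0002,0],"rot":[0,0,0]},{"claw":0.4,"dp":[0.003,0.0002,0],"rot":[0,0,0]},{"claw":0.4,"dp":[0.003,0.0002,0],"rot":[0,0,0]}]'
python3 -c "
from h import *
go(0,-.050,.026,90)"
python3 -m jog '[{"claw":0.4,"dp":[0.003,0.0002,0],"rot":[0,0.1,0]},{"claw":0.4,"dp":[0.003,0.0002,0],"rot":[0,0.1,0]},{"claw":0.4,"dp":[0.003,0.0002,0],"rot":[0,0.1,0]},{"claw":0.4,"dp":[0.003,0.0002,0],"rot":[0,0,0]},{"claw":0.4,"dp":[0.003,0.0002,0],"rot":[0,0,0]}]'
python3 - <<'E'
from h import *
go(0,-.050,.026,90)
c=get_calibration("wrist");p,d=capture("wrist");cv2.imwrite("pics/w9.png",p)
import json;json.dump({k:np.asarray(v).tolist() for k,v in c.items()},open("w9.json","w"))
E
```

```text
t: 10.43
position: [0.5724, -0.0828, 0.0257]
orientation: [0.687, 0.727, -0.002, -0.001]
contact_force: [-2.1, -5.5, 1.3]
width: 0.0341
t 10.4333 pos nest [ 0.00075677 -0.09705488] z 0.025706208696944174 w 0.03414758683922657 F [-2.1 -5.5  1.3]
shift tool [ 0.0471 -0.0006 -0.0004]
rotvec deg [-0.29  0.08  0.16]
t: 10.85
position: [0.5716, -0.0678, 0.0258]
orientation: [0.687, 0.727, -0.002, -0.003]
contact_force: [-1.9, -6.0, 3.1]
width: 0.0343
t 10.85 pos nest [ 0.00076092 -0.0820806 ] z 0.025809190882961814 w 0.034277530602466 F [-1.9 -6.   3.1]
shift tool [ 0.0321 -0.0007 -0.0001]
rotvec deg [-0.4  -0.15  0.17]
```

View pics/w9.png

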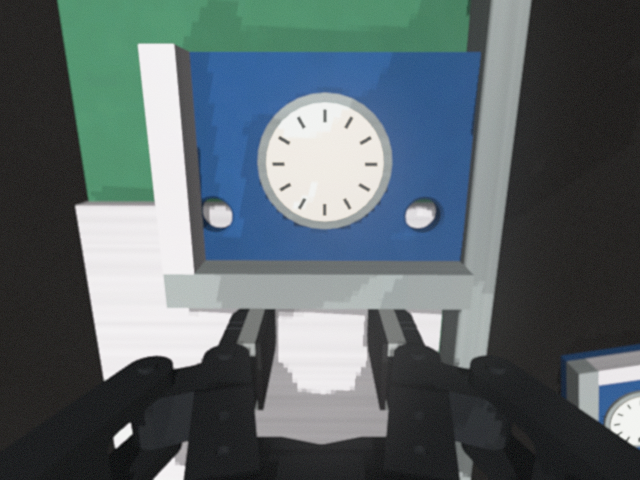

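```bash
python3 - <<'E'
from h import *
import json
c={k:np.array(v) for k,v in json.load(open("w9.json")).items()}
f=lambda n,u,v,z:print(n,w2n(unproj(c,u,v,z)).round(4))
f("hf",421,213,.028);f("hn",216,213,.028);f("edge",78,203,.02)
E
python3 -m jog '[{"claw":0.4,"dp":[0.003,0.0002,0],"rot":[0,0,0]},{"claw":0.4,"dp":[0.003,0.0002,0],"rot":[-0.2,0,0.1]},{"claw":0.4,"dp":[0.003,0.0002,0],"rot":[0,0,0]},{"claw":0.4,"dp":[0.003,0.0002,0],"rot":[0,0,0]},{"claw":0.4,"dp":[0.003,0.0002,0],"rot":[0,0,0]},{"claw":0.4,"dp":[0.003,0.0002,0],"rot":[0,0,0]}]'
python3 - <<'E'
from h import *
go(0,-.050,.026,90)
p,d=capture("wrist");cv2.imwrite("pics/w10.png",p)
E
```

```text
hf [ 0.0354 -0.042 ]
hn [-0.0346 -0.0423]
edge [-0.0862 -0.0407]
t: 11.4
position: [0.5706, -0.0493, 0.0258]
orientation: [0.687, 0.727, -0.002, -0.003]
contact_force: [-1.3, -4.5, 2.1]
width: 0.0338
t 11.4 pos nest [ 0.00080174 -0.06353877] z 0.02580215268337441 w 0.03380394396297504 F [-1.3 -4.5  2.1]
shift tool [ 0.0135 -0.0008 -0.0002]
rotvec deg [-0.34 -0.09  0.11]
```

View pics/w10.png

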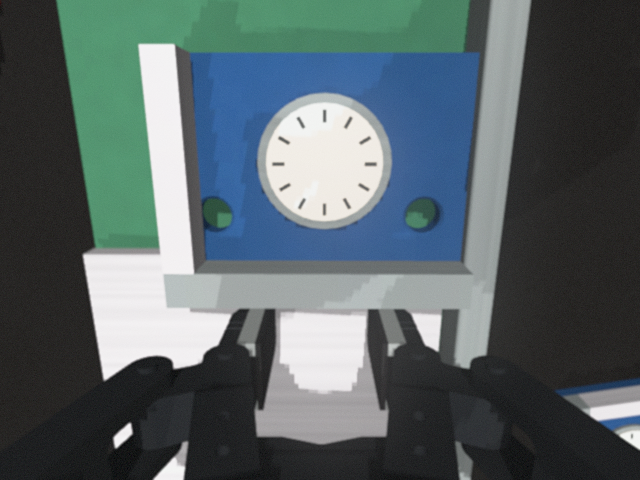

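Holes at (217,213) and (422,213) now show green, so the pins are still about 13 mm ahead. Slower from here.

```bash
python3 -m jog '[{"claw":0.4,"dp":[0.002,0.0002,0],"rot":[0,0,0]},{"claw":0.4,"dp":[0.002,0.0002,0],"rot":[-0.2,0,0.1]},{"claw":0.4,"dp":[0.002,0.0002,0],"rot":[0,0,0]},{"claw":0.4,"dp":[0.002,0.0002,0],"rot":[0,0,0]}]'
python3 - <<'E'
from h import *
go(0,-.050,.026,90)
p,d=capture("wrist");cv2.imwrite("pics/w11.png",p)
E
```

```text
t: 11.78
position: [0.5702, -0.0406, 0.0257]
orientation: [0.687, 0.727, -0.001, -0.002]
contact_force: [-1.5, -5.4, 1.0]
width: 0.0342
t 11.7833 pos nest [ 0.00079875 -0.05486169] z 0.025668172168130124 w 0.03415717884306239 F [-1.5 -5.4  1. ]
shift tool [ 0.0049 -0.0008 -0.0003]
rotvec deg [-0.27 -0.05  0.1 ]
```

View pics/w11.png

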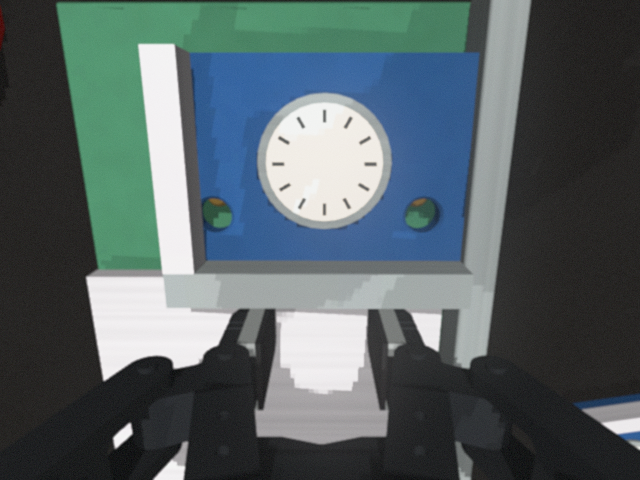

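The brass pins now show at the far edge of both holes, at (216,202) and (422,202), about 4 mm to go and evenly aligned. Moving in 1 mm steps.

```bash
python3 -m jog '[{"claw":0.4,"dp":[0.001,0,0],"rot":[0,0,0]},{"claw":0.4,"dp":[0.001,0,0],"rot":[0,0,0]}]'
python3 -m jog '[{"claw":0.4,"dp":[0.001,0,0],"rot":[0,0,0]}]'
python3 -m jog '[{"claw":0.4,"dp":[0.001,0,0],"rot":[0,0,0]}]'
python3 - <<'E'
from h import *
go(0,-.050,.026,90)
p,d=capture("wrist");cv2.imwrite("pics/w12.png",p)
E
```

```text
t: 12.0
position: [0.5701, -0.0376, 0.0256]
orientation: [0.687, 0.726, -0.001, -0.002]
contact_force: [0.7, 0.5, 0.3]
width: 0.0342
t: 12.08
position: [0.5704, -0.0357, 0.0256]
orientation: [0.687, 0.726, -0.0, -0.002]
contact_force: [-0.3, 0.6, -0.0]
width: 0.034
t: 12.17
position: [0.5707, -0.0343, 0.0256]
orientation: [0.687, 0.726, 0.0, -0.002]
contact_force: [-1.1, -3.8, -0.1]
width: 0.0343
t 12.1667 pos nest [ 0.00163192 -0.0485235 ] z 0.025585442658762524 w 0.03428342255564229 F [-1.1 -3.8 -0.1]
shift tool [-0.0015 -0.0016 -0.0004]
rotvec deg [-0.18 -0.21  0.05]
```

View pics/w12.png

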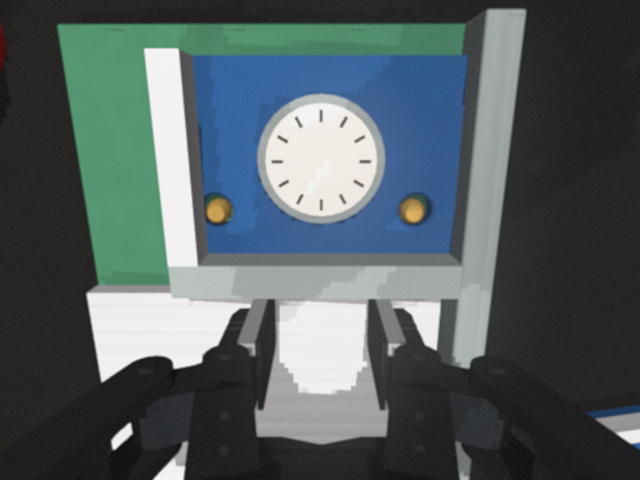

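The carrier has dropped: the plate looks smaller, and the pins fill the holes at (217,209) and (413,209). Backing off and rising.

```bash
python3 -m jog '[{"claw":0.4,"dp":[-0.006,0,0],"rot":[0,0,0]},{"claw":0.4,"dp":[-0.01,0,-0.001],"rot":[0,0,0]},{"claw":0.4,"dp":[-0.01,0,-0.02],"rot":[0,0,0]},{"claw":0.4,"dp":[-0.01,0,-0.03],"rot":[0,0,0]},{"claw":0.4,"dp":[0,0,-0.03],"rot":[0,0,0]},{"claw":0.4,"dp":[0,0,-0.02],"rot":[0,0,0]},{"claw":0.4,"dp":[0,0,0],"rot":[0,0,0]}]'
python3 - <<'E'
from h import *
go(0,-.050,.026,90)
c=get_calibration("wrist");p,d=capture("wrist");cv2.imwrite("pics/w13.png",p)
import json;json.dump({k:np.asarray(v).tolist() for k,v in c.items()},open("w13.json","w"))
np.save("d13.npy",d)
p,_=capture("scene");cv2.imwrite("pics/s13.png",cv2.resize(p[140:340,200:440],None,fx=3,fy=3,interpolation=cv2.INTER_CUBIC))
E
```

```text
t: 12.8
position: [0.5713, -0.0732, 0.1273]
orientation: [0.688, 0.726, -0.0, -0.006]
contact_force: [0.6, 0.2, 0.3]
width: 0.0338
t 12.8 pos nest [ 0.00018035 -0.08740452] z 0.12732326665960203 w 0.03376058467486334 F [0.6 0.2 0.3]
shift tool [0.0366 0.0007 0.1016]
rotvec deg [-0.5  -0.48  0.03]
```

View pics/w13.png

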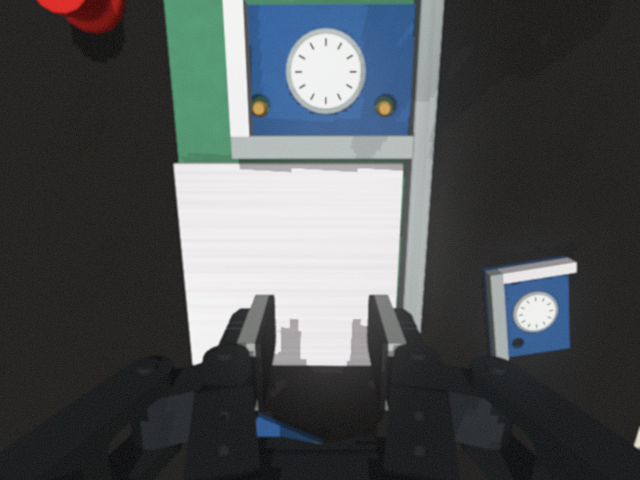

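View pics/s13.png

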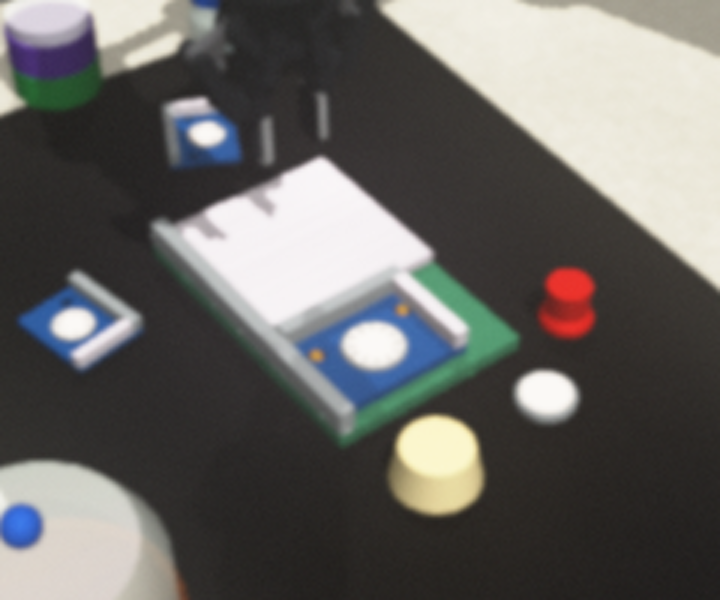

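Wrist view: pins inside both holes at (259,107) and (385,107), bar clear of the shelf edge and fingers clear. Scene view: carrier flat on the green floor, cushion, loupe and case in place. Next, a depth check of the plate's height and tilt.

Run:
```python
from h import *
import json
c={k:np.array(v) for k,v in json.load(open("w13.json")).items()};d=np.load("d13.npy")
p=cv2.imread("pics/w13.png")
def pts(m):
    v,u=np.nonzero(m&(d>0));K=c["camera_matrix"];z=d[v,u]
    return (R.from_quat(c["orientation"]).as_matrix()@(np.linalg.inv(K)@np.vstack([u,v,np.ones_like(u)])*z)).T+c["xyz"]
def plane(n,u0,u1,v0,v1,blue=False):
    m=np.zeros(d.shape,bool);m[v0:v1,u0:u1]=1
    if blue:m&=(p[...,0]>p[...,2].astype(int)+50)
    P=pts(m);A=np.c_[P[:,:2]-P[:,:2].mean(0),np.ones(len(P))];k=np.linalg.lstsq(A,P[:,2],rcond=None)[0];print(n,len(P),k.round(4))
plane("plate",253,408,10,130,True);plane("shelf",200,395,180,290);plane("floor",178,218,20,140)
s=p[85:130,235:410];cv2.imwrite("pics/w13c.png",cv2.resize(s,None,fx=4.5,fy=4.5,interpolation=cv2.INTER_CUBIC))
```

```text
plate 12392 [ 0.0009 -0.0022  0.0196]
shelf 21372 [ 0.0007 -0.0017  0.0198]
floor 4783 [ 0.0073 -0.0015  0.0116]
```

View pics/w13c.png

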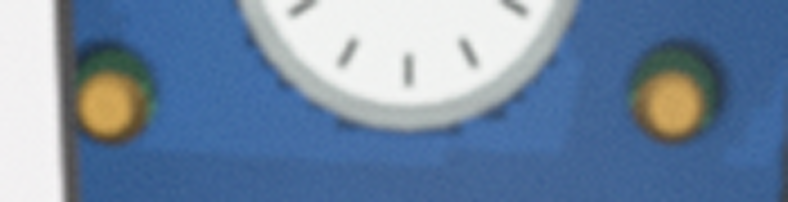

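Plate top is 0.2 mm below the shelf top, against 0 mm expected, with about 0.002 rad of tilt. The pins fill both holes, so it is seated. Handing in.

```bash
python3 -c "
from h import *
print(bot.sense()['contact_force'].round(1),bot.sense()['t']); print(bot.job_done())"
```

```text
[ 0.  -0.1 -1. ] 12.9
the job is handed in; nothing more can be done
None
```

The carrier is seated on both pins, and I handed the job in at 12.9 s. No verdict came back, so the results below are from my own checks.

**What I did:** With the fingers part open, I pushed the near bar until the carrier lay square against the fence. The force levelled off at about 9 N along the push direction (about 12 N in all). I then turned the tool a quarter turn and pushed the steel bar along the fence at about 4 to 7 N until the carrier dropped over the pins.

**Last checks:**
- **Seating:** The wrist picture shows both pins inside their holes.
- **Flatness:** By depth, the plate top is at 19.6 mm (20 mm expected), with about 0.002 rad of tilt.
- **Clearance:** The fingers were about 100 mm above the plate, with the force reading at noise level (about 1 N).
- **Other things on the bench:** The cushion, loupe and watch case look untouched in the scene picture. I did not measure any bystander, and the screwdriver was outside that last crop.

**Disagreements:**
- The wrist camera put the nest about 2 mm from where the top camera did. I used the wrist camera's positions for the sideways push.
- The tool rose by up to 8 mm during one approach and overshot a turn slightly. I corrected both before contact.

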